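# Open the hardener: push-and-turn safety cap

### The job

Open the hardener, the oblong tin with the red band and red push-and-turn safety cap, ready for the mix: press the cap down on the tin, keep it pressed while you turn it anticlockwise (seen from above) until its lugs are free, about a sixth of a turn, and lift it straight off. Finish holding the cap level in the gripper about five centimetres straight above the tin's mouth, so that drips fall back in, and do not let go of it. The hardener tin stays standing on the bench where it is, and everything else on the bench is left alone.

Things in the scene. Friction and masses are not known exactly. Their poses are not given: they have to be found in the camera images.
- hardener: oblong white solvent tin, 140 (x) x 90 (y) x 150 mm to its flat shoulder, loose, 1.3 to 2.5 kg; origin at the centre of its underside, x along its long side; the neck stands at x = +30 mm; a wire bail at x = -55 mm rises 16 mm above the shoulder. Broad red band. Its weight and the push on the cap keep it from turning; it must not slide more than 40 mm.
- mouth (a point): centre of the hardener tin's mouth rim (white neck, 41 mm across), 176 mm above the tin's underside, hidden under the cap at the start; axes as hardener
- cap: the hardener's red ribbed safety cap, 58 mm across, 34 mm high, 57 g; origin at the centre of its underside, z up, x along the white pointer on its top. At the start it is locked on the neck, underside 12.5 mm above the tin's shoulder and 13.5 mm below the mouth rim, x along the tin's x within 4 degrees. Can be gripped round its side at any yaw from above, fingertips about 23 mm below its top.
- cap_top (a point): centre of the cap's flat top, 34 mm above cap's origin. Three lugs in the cap sit under ledges of the neck behind 4 mm deep teeth: pulled or turned unpressed it stays locked. Pressed 5 to 6 mm it turns anticlockwise only (about +z), with little friction; from 41 degrees the lugs are free and it lifts straight off (50 to 70 is right); it meets a stop at 72.
- liner (a joint): sprung sealing liner inside the cap, bears on the mouth rim. Reads 0 m with the cap locked, -0.0065 with the cap pressed to the bottom, +0.003 with the cap off. The spring resists the push with 8 N at first, 13 N at 5.5 mm down, 14 N at the bottom (6.5 mm), and pushes the freed cap up 3 mm.
- free_mark (a point): black dot, 6 mm, on the hardener tin's shoulder, 38.5 mm from the neck's axis: the cap's pointer looks at it when the cap is turned 60 degrees anticlockwise and is free
- thinner: oblong white solvent tin, 140 (x) x 90 (y) x 150 mm to its flat shoulder, loose, 1.3 to 2.5 kg; origin at the centre of its underside, x along its long side; the neck stands at x = +30 mm; a wire bail at x = -55 mm rises 16 mm above the shoulder. Blue band, blue cap (top 196.5 mm up): leave alone. It and the hardener may stand in either place.
- paint_tin: round steel paint tin, 108 mm across, 128 mm high, green band; origin at the centre of its underside. Leave alone.
- stirrer_tin: round paint tin with a white stirrer lid and black handwheel, 120 mm across, 175 mm high, yellow band, a black pouring handle out to 96 mm at its -x side; origin at the centre of its underside. Leave alone.
- tape: yellow roll of masking tape lying flat, 104 mm across, 25 mm high; origin at the centre of its underside. Leave alone.
- mallet: rubber lid mallet lying flat, 260 mm long, head 60 mm thick and 90 mm wide at +x 60 mm; origin on the bench under the handle, 60 mm from the head's middle. Leave alone.
- lid_opener: flat steel lid opener with an orange grip, 160 mm long, 8 mm thick, lying on the bench along its x; origin under its middle. Leave alone.
- mixing_cup: clear plastic mixing cup, 92 mm across, 115 mm high, standing on the scale's round platter; origin at the centre of its underside. Leave alone.
- scale: fixed paint scale, 250 x 230 mm, round steel platter 66 mm above the bench, display on a column 375 mm high at its -y side; origin at the centre of its underside

How it is judged:
By the outcome, as a careful person would: the job done as asked, in the order asked, and still so for the second after the job is handed in, while the arm keeps its last pose, push and grip.
It also fails if it takes over 45 s, if anything falls off the work surface, if the arm or the gripper's body presses on something with over 40 N, if the wrist force passes 120 N, or if a joint passes its speed limit or range.

### The arm

A 6-joint arm with a two-finger parallel gripper is mounted at the origin on the work surface. World frame = base frame: x ahead of the robot, y to its left, z up, the work surface at z = 0. Lengths are in m, angles in degrees, forces in N, time in s.
With the tool pointing down it reaches from about 0.375 to 0.9 m from the base axis. Payload 3.1 kg.
Tool frame: the origin (TCP) lies midway between the tips of the shut fingers; the grasp point (between the pads) lies 19 mm behind it; z points along the fingers, y is the line along which they close (so a half turn about z gives the same grasp; the last joint's range is limited). The gripper opens to 87 mm and grips with 3 to 60 N. Pads are 19 mm wide; open, the fingers measure 117 mm over their backs; the gripper's body (75 mm by 190 mm) begins 51 mm behind the grasp point.
Start: joints at [-86.545, 30.224, 82.088, -0, 67.689, -10.227], TCP at [0.148, -0.607, 0.223] pointing down, gripper open.
Joint ranges: [-176.69, 176.69], [-43.24, 126.21], [12.49, 139.97], [-82, 262], [0, 151.66], [-163.58, 163.58]. Speed limits (degrees/s): [159.86, 159.86, 180, 180, 180, 180].

### API

Orientations are given as a 3x3 rotation matrix whose columns are the frame's x, y, z axes.
In Python, from rig import bot, vision gives the robot as it stands (bot), with the cameras (vision).
- The arm moves only by the tool advance, called after "Call:" by a JSON object that holds its "method" and its "body", one argument or row to a line. Schema: {"type":"object","properties":{"plan":{"type":"array","items":{"type":"object","properties":{"d":{"type":"array","items":{"type":"number"},"minItems":3,"maxItems":3},"turn_vec":{"type":"array","items":{"type":"number"},"minItems":3,"maxItems":3},"aperture":{"type":"number"}},"additionalProperties":false,"required":["aperture"]},"minItems":1,"maxItems":20},"only":{"type":"string"},"quiet":{"type":"boolean"},"lines":{"type":"string"}},"required":["plan"],"additionalProperties":false}. plan is a list of rows, 1 to 20 of them, each an object with the fields d (a list: dx, dy, dz in m), turn_vec (a list: a rotation vector rx, ry, rz in degrees), aperture (the opening from 0.0 (shut) to 1.0 (fully open)); a field left out counts as zero (the opening has to be given); each row is the pose to reach, as a shift and turn from the pose commanded when the call began, along the tool's axes at that moment; what a row does not reach only later rows make up. A row lasts 1/10 s, in which the tool goes at most 0.05 m and 8.59 degrees, less where a joint would pass 70% of its speed; a pose out of reach is approached as far as the arm can. The fingers move at their own pace and stop on an object; the grip force is fixed at half the most. Time passes only in rows, so rows that do not move let the fingers close. The tool returns the time, the measured TCP pose, the force, the opening and the grip force at its end. only (a regular expression) keeps the lines of the reply that match it, lines (a string "A,B") keeps lines A to B, and quiet returns only ok. Input that does not fit is refused with a message, and nothing moves.
- bot.read_state(): the state, without advancing time (a new reading comes with each control period).
- vision.capture(name): name is "scene" or "top" or "wrist"; returns a dict with "color" (384x512x3 uint8, red, green, blue), "K" (3x3 intrinsics, pixels), "D" ([k1, k2, p1, p2, k3] as OpenCV has them; the pictures are not rectified), "view" (4x4, takes a point from world to camera coordinates); the wrist camera has in their place "mount" (4x4, takes a point from camera to tool coordinates, whose origin is the TCP and whose axes are the flange's). Camera axes: x right, y up, looking along -z (the intrinsics and any distortion apply to the point x, -y, -z); pixel columns grow to the right and rows downward; lengths in m; the calibration is good to about 2 mm. A picture is of the moment at which its call begins: read the wrist's pose just before it. There is no depth.
- bot.hand_in(): hands the job in; it is judged then, once.
The state is a dict: "time_s": time; "joint_positions": joint angles; "qvel": joint speeds; "tau": joint torques, N m; "position": TCP position; "tcp_rot": TCP orientation; "force": force on the tool from outside, world axes, zero at the start; "moment": the same for the moment, N m; "opening": opening from 0.0 (shut) to 1.0 (fully open); "grasp_force": force on a finger pad.
Only numpy, scipy, OpenCV 4.12 (cv2) and the standard library are available. Lean on these libraries where they do the work, as an engineer would, in place of code of your own. Each camera call takes 0.05 s, during which the arm holds its last target. There are 200 camera calls.

## Working session

There is one attempt and no reset: what is moved stays moved. The work goes in short steps, Python scripts to look and compute and a tool call to move; the robot and the scene stay as the last step left them, time stands still between calls to the robot, and variables do not carry over. Pictures are saved under pics/ and viewed, at most 10 in all, crops included, and the job is handed in when it is done.

```bash
ls; mkdir -p pics; python3 - <<'E'
from rig import bot, vision
import cv2,numpy as np
s=bot.read_state();print(s)
a=[]
for n in("scene","top"):
    c=vision.capture(n);cv2.imwrite(f"pics/{n}.png",c["color"][:,:,::-1]);np.savez(f"{n}.npz",**c);print(n,c["K"],c["D"],c["view"])
E
```

```text
pics
rig.py
{'time_s': 0.0, 'joint_positions': array([-8.65458647e+01,  3.02813275e+01,  8.21567580e+01, -6.76031166e-05,
        6.76872886e+01, -1.02285284e+01]), 'qvel': array([-0.0180864 ,  0.10518456,  0.09829011, -0.14132992, -0.01318459,
       -0.00493627]), 'tau': array([-4.54209166e-04, -4.40043283e+01, -1.76591134e+01,  6.33994024e-02,
        5.83125022e-02, -1.79783856e-04]), 'position': array([ 0.14781072, -0.60651982,  0.22154424]), 'tcp_rot': array([[ 9.71620656e-01,  2.36544462e-01, -1.32926938e-04],
       [ 2.36544182e-01, -9.71618279e-01,  2.18414846e-03],
       [ 3.87493978e-04, -2.15360685e-03, -9.99997606e-01]]), 'force': array([1.29959987, 0.73999045, 0.64724691]), 'moment': array([-0.01659387,  0.0132548 , -0.02754288]), 'grasp_force': 0.0, 'opening': 1.0025570943879483}
scene [[350.60627462   0.         247.7254674 ]
 [  0.         350.60627462 194.73490913]
 [  0.           0.           1.        ]] [-0.10532078  0.          0.          0.          0.        ] [[-0.64417262  0.76479794 -0.01121337  0.43036633]
 [-0.48963038 -0.40105346  0.77422103  0.14236322]
 [ 0.58762549  0.5042224   0.63281597 -1.32347589]
 [ 0.          0.          0.          1.        ]]
top [[413.1493395    0.         261.7569077 ]
 [  0.         413.1493395  192.11565348]
 [  0.           0.           1.        ]] [-0.01188077  0.          0.          0.          0.        ] [[ 3.45496680e-03 -9.99993921e-01 -4.70617353e-04 -8.19168026e-02]
 [ 9.95091567e-01  3.39148474e-03  9.89003102e-02 -5.48323865e-01]
 [-9.88981128e-02 -8.10004647e-04  9.95097235e-01 -1.44884171e+00]
 [ 0.00000000e+00  0.00000000e+00  0.00000000e+00  1.00000000e+00]]
```

View pics/top.png

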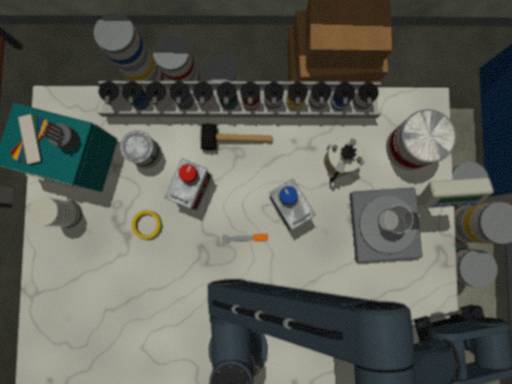

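View pics/scene.png

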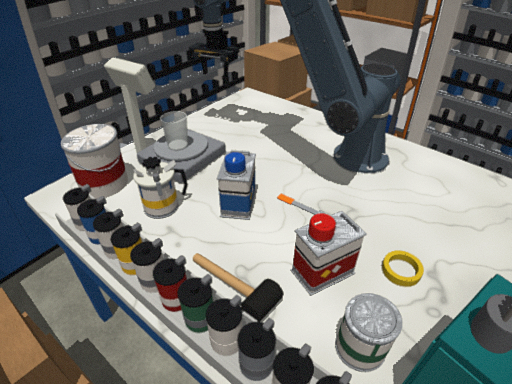

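The top view shows the red cap at about (188,173) and the blue cap of the thinner at (289,195). In the scene view the red cap is at (322,228), above the red band.

```bash
cat > h.py <<'E'
import numpy as np,cv2
def ray(c,uv,M=None):
    # world origin, direction; M = camera->world
    M=np.linalg.inv(c["view"]) if M is None else M
    x,y=cv2.undistortPoints(np.array([[uv]],float),c["K"],c["D"])[0,0]
    d=M[:3,:3]@np.array([x,-y,-1.]);return M[:3,3],d/np.linalg.norm(d)
def plane(c,uv,z,M=None):
    o,d=ray(c,uv,M);return o+d*(z-o[2])/d[2]
def proj(c,p,M=None):
    V=c["view"] if M is None else np.linalg.inv(M)
    q=V[:3,:3]@p+V[:3,3];q=q*[1,-1,-1]
    return cv2.projectPoints(q[None],np.zeros(3),np.zeros(3),c["K"],c["D"])[0].ravel()
def red(img,near,r):
    h=cv2.cvtColor(img,cv2.COLOR_RGB2HSV)
    m=(((h[...,0]<8)|(h[...,0]>172))&(h[...,1]>150)&(h[...,2]>90)).astype(np.uint8)
    yy,xx=np.mgrid[:m.shape[0],:m.shape[1]];m[(xx-near[0])**2+(yy-near[1])**2>r*r]=0
    return m
E
python3 - <<'E'
from h import *
t=dict(np.load("top.npz"));s=dict(np.load("scene.npz"))
for c,n,r in((t,(188,173),14),(s,(322,228),22)):
    m=red(c["color"],n,r);k,l,st,ce=cv2.connectedComponentsWithStats(m);print(st[1:],ce[1:])
# cap centre: project middle guess
m=red(t["color"],(188,173),14);k,l,st,ce=cv2.connectedComponentsWithStats(m);i=1+np.argmax(st[1:,4])
for z in(.17,.18,.1965):print(z,p:=plane(t,ce[i],z),proj(s,p))
cv2.imwrite("pics/t2.png",cv2.hconcat([cv2.resize(t["color"][145:225,150:230,::-1],(400,400),interpolation=2),cv2.resize(s["color"][200:300,280:380,::-1],(400,400),interpolation=2)]))
E
```

```text
[[179 165  17  17 206]] [[187.05825243 173.24271845]]
[[309 214  27  27 571]] [[321.75656743 227.08056042]]
0.17 [0.59505755 0.16219339 0.17      ] [322.88424727 231.35161638]
0.18 [0.59360627 0.16035752 0.18      ] [323.07891905 227.46620126]
0.1965 [0.59121165 0.15732833 0.1965    ] [323.40081839 220.94993762]
```

View pics/t2.png

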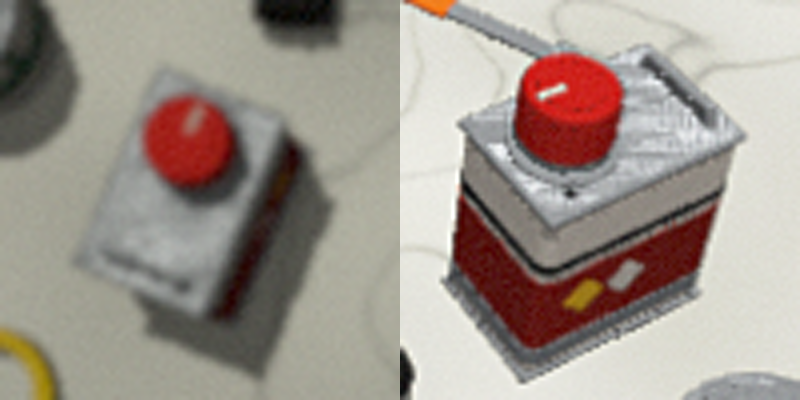

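The left crop shows the cap with its pointer upward and slightly right, so the tin's x points to roughly +x and slightly -y. The right crop shows the free mark at about (570,192). The cap centre is near (0.592, 0.158). I'll go up first, then straight over at z of about 0.32, clear of the scale.

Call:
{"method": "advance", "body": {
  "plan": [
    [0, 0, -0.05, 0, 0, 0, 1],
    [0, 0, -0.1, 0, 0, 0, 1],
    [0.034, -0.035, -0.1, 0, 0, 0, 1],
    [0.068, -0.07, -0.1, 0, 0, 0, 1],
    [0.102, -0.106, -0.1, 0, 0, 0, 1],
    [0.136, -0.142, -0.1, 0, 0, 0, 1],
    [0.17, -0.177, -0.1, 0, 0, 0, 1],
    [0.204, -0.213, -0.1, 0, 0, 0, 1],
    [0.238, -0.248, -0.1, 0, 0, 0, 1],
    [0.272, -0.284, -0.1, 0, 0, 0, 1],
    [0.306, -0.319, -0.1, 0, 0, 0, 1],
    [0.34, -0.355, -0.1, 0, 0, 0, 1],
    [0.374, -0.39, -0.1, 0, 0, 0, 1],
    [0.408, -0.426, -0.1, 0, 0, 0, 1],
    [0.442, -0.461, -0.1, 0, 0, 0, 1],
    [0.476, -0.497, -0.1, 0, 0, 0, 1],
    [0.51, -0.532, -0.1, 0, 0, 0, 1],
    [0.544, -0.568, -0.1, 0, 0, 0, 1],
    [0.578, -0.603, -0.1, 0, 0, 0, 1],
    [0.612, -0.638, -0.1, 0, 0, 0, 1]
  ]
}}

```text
refused: plan[0]: [0, 0, -0.05, 0, 0, 0, 1] is not of type 'object' (schema: type "object"). Nothing was moved.
```

Refused on format, not on reach. It needs a list of objects, one for each row.

Call:
{"method": "advance", "body": {
  "plan": [
    {"d":[0, 0, -0.05], "aperture":1},
    {"d":[0, 0, -0.1], "aperture":1},
    {"d":[0.034, -0.035, -0.1], "aperture":1},
    {"d":[0.068, -0.07, -0.1], "aperture":1},
    {"d":[0.102, -0.106, -0.1], "aperture":1},
    {"d":[0.136, -0.142, -0.1], "aperture":1},
    {"d":[0.17, -0.177, -0.1], "aperture":1},
    {"d":[0.204, -0.213, -0.1], "aperture":1},
    {"d":[0.238, -0.248, -0.1], "aperture":1},
    {"d":[0.272, -0.284, -0.1], "aperture":1},
    {"d":[0.306, -0.319, -0.1], "aperture":1},
    {"d":[0.34, -0.355, -0.1], "aperture":1},
    {"d":[0.374, -0.39, -0.1], "aperture":1},
    {"d":[0.408, -0.426, -0.1], "aperture":1},
    {"d":[0.442, -0.461, -0.1], "aperture":1},
    {"d":[0.476, -0.497, -0.1], "aperture":1},
    {"d":[0.51, -0.532, -0.1], "aperture":1},
    {"d":[0.544, -0.568, -0.1], "aperture":1},
    {"d":[0.578, -0.603, -0.1], "aperture":1},
    {"d":[0.612, -0.638, -0.1], "aperture":1}
  ]
}}

```text
time_s: 2.1
position: [0.5919, 0.1595, 0.322]
tcp_rot: [[0.972, 0.237, -0.001], [0.237, -0.972, -0.0], [-0.001, 0.0, -1.0]]
force: [0.0, 0.4, 0.0]
opening: 1.003
grasp_force: 0.0
```

```bash
python3 - <<'E'
from rig import bot, vision
print({k:v for k,v in bot.read_state().items() if k in("position","joint_positions","force")})
E
```

```text
{'joint_positions': array([ 4.65214343e+00,  2.39873080e+01,  7.65698715e+01, -1.55861237e-02,
        7.94999103e+01,  8.09457605e+01]), 'position': array([0.59191986, 0.15945189, 0.3220213 ]), 'force': array([0.04303392, 0.35678193, 0.01312207])}
```

Call:
{"method": "advance", "body": {
  "plan": [
    {"aperture":1},
    {"aperture":1},
    {"aperture":1}
  ]
}}

```text
time_s: 2.4
position: [0.5907, 0.1566, 0.322]
tcp_rot: [[0.972, 0.236, -0.002], [0.236, -0.972, -0.001], [-0.002, 0.0, -1.0]]
force: [0.9, -0.9, 0.7]
opening: 1.003
grasp_force: 0.0
```

```bash
cat > w.py <<'E'
from rig import bot, vision
from h import *
import sys
def wrist(name):
    s=bot.read_state();c=vision.capture("wrist")
    T=np.eye(4);T[:3,:3]=s["tcp_rot"];T[:3,3]=s["position"]
    cv2.imwrite(f"pics/{name}.png",c["color"][:,:,::-1]);np.savez(f"{name}.npz",M=T@c["mount"],**c)
    return s,c,T@c["mount"]
E
python3 - <<'E'
from w import *
s,c,M=wrist("w1");print(s["position"],c["mount"],c["K"],c["D"])
for z in(.15,.1965):print(proj(c,np.array([.592,.158,z]),M))
E
```

```text
[0.59073141 0.15656231 0.32202703] [[-4.13040056e-04  9.60026508e-01  2.79908793e-01  7.73978581e-02]
 [ 9.99999875e-01  4.75095155e-04 -1.53849895e-04 -3.21393536e-04]
 [-2.80683289e-04  2.79908695e-01 -9.60026585e-01 -1.62691609e-01]
 [ 0.00000000e+00  0.00000000e+00  0.00000000e+00  1.00000000e+00]] [[296.88906277   0.         253.18875499]
 [  0.         296.88906277 192.47801741]
 [  0.           0.           1.        ]] [0.02056623 0.         0.         0.         0.        ]
[252.42371968 174.09290922]
[252.33390449 184.39803609]
```

View pics/w1.png

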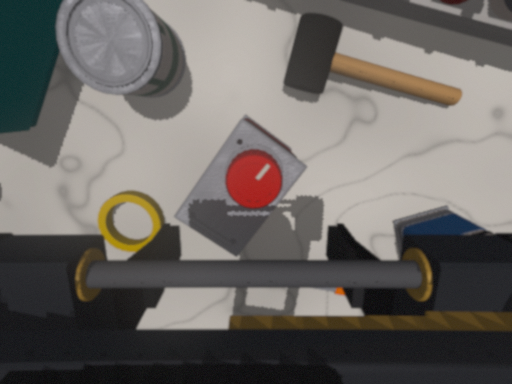

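The wrist view shows the cap disc centred near (253,180), the pointer up-right at (263,172) and the free mark at (240,142). I'll fit these.

```bash
cat >> w.py <<'E'
def cap(c,M,near,r,z):
    h=cv2.cvtColor(c["color"],cv2.COLOR_RGB2HSV)
    m=(((h[...,0]<10)|(h[...,0]>170))&(h[...,1]>130)&(h[...,2]>60)).astype(np.uint8)
    yy,xx=np.mgrid[:384,:512];m[(xx-near[0])**2+(yy-near[1])**2>r*r]=0
    cs,_=cv2.findContours(m,0,1);k=max(cs,key=cv2.contourArea);hull=cv2.convexHull(k)
    P=np.array([plane(c,p[0],z,M)[:2] for p in k.astype(float)])
    A=np.c_[2*P,np.ones(len(P))];x=np.linalg.lstsq(A,(P**2).sum(1),rcond=None)[0]
    R=np.sqrt(x[2]+x[:2]@x[:2]);res=np.linalg.norm(P-x[:2],axis=1)-R
    print("cap",x[:2],"diam",2*R,"rms",res.std())
    hm=cv2.fillPoly(np.zeros_like(m),[hull],1)
    w=(hm>0)&(h[...,1]<110)&(h[...,2]>120);v,u=np.nonzero(cv2.erode(w.astype(np.uint8)&cv2.erode(hm,np.ones((5,5))),np.ones((1,1))))
    if len(u)>3:
        p=plane(c,(u.mean(),v.mean()),z,M)[:2]-x[:2];print("pointer",len(u),np.degrees(np.arctan2(p[1],p[0])),np.linalg.norm(p))
    return x[:2]
E
python3 - <<'E'
from w import *
d=dict(np.load("w1.npz"));M=d["M"]
x=cap(d,M,(253,180),40,.1965)
g=cv2.cvtColor(d["color"],cv2.COLOR_RGB2GRAY)
p=g[136:149,234:247].astype(float);w=np.clip(70-p,0,None);v,u=np.mgrid[136:149,234:247]
uv=((u*w).sum()/w.sum(),(v*w).sum()/w.sum());q=plane(d,uv,.15,M)[:2]-x
print("mark",uv,np.linalg.norm(q),np.degrees(np.arctan2(q[1],q[0])))
T=np.load("top.npz");print(T["color"].shape)
E
```

```text
cap [0.59655026 0.15792955] diam 0.0560152932556831 rms 0.0008800718586687768
pointer 94 -32.01373786714509 0.012652103712131995
mark (np.float64(239.33333333333334), np.float64(141.33333333333334)) 0.03660383848276855 39.09128910518583
(384, 512, 3)
```

```bash
cat >> w.py <<'E'
from scipy.optimize import least_squares
def cap2(c,M,near,r,z,pad=.0005):
    h=cv2.cvtColor(c["color"],cv2.COLOR_RGB2HSV)
    m=(((h[...,0]<10)|(h[...,0]>170))&(h[...,1]>130)&(h[...,2]>60)).astype(np.uint8)
    yy,xx=np.mgrid[:384,:512];m[(xx-near[0])**2+(yy-near[1])**2>r*r]=0
    k=max(cv2.findContours(m,0,1)[0],key=cv2.contourArea)
    P=np.array([plane(c,p[0],z,M)[:2] for p in k.astype(float)])
    o=M[:2,3];x=P.mean(0)
    for _ in range(8):  # only the rim half away from the camera is the top edge
        a=(x-o)/np.linalg.norm(x-o);Q=P[(P-x)@a>-.003]
        s=least_squares(lambda t:np.linalg.norm(Q-t,axis=1)-(.029-pad),x);x=s.x
    print("cap2",x,"rms",np.sqrt((s.fun**2).mean()),len(Q));return x
E
python3 - <<'E'
from w import *
d=dict(np.load("w1.npz"))
x=cap2(d,d["M"],(253,180),40,.1965)
t=dict(np.load("top.npz"));y=cap2(t,np.linalg.inv(t["view"]),(187,173),14,.1965,.0013)
s=dict(np.load("scene.npz"));print(proj(s,np.r_[x,.1965]),proj(s,np.r_[y,.1965]))
h=cv2.cvtColor(s["color"],cv2.COLOR_RGB2HSV);print(h[205:245:2,320:324:3,2].T)
E
```

```text
cap2 [0.59664323 0.15798895] rms 0.0009800023536347337 83
cap2 [0.59129035 0.15584596] rms 0.0014703535082446623 26
[322.39503754 222.39804133] [322.8048991  220.67779603]
[[215 208 196 163 192 186 203 205 222 203 204 202 201 141 137 136 134 138
   98  95]
 [220 217 216 169 184 187 206 207 208 205 205 179 208 147 133 131 135 135
   99 169]]
```

Call:
{"method": "advance", "body": {
  "plan": [
    {"d":[-0.04, 0, 0], "aperture":1},
    {"d":[-0.075, 0, 0], "aperture":1},
    {"d":[-0.075, 0, 0], "aperture":1},
    {"d":[-0.075, 0, 0], "aperture":1},
    {"d":[-0.075, 0, 0], "aperture":1}
  ]
}}

```text
time_s: 2.95
position: [0.5199, 0.1389, 0.3233]
tcp_rot: [[0.972, 0.235, 0.003], [0.235, -0.972, 0.0], [0.002, 0.0, -1.0]]
force: [0.1, -0.1, 0.4]
opening: 0.999
grasp_force: 0.0
```

```bash
python3 - <<'E'
from w import *
s,c,M=wrist("w2");print(s["position"],s["qvel"].round(2),M[:3,3])
n=proj(c,np.array([.595,.1575,.1965]),M);print(n)
x=cap(c,M,n,45,.1965);cap2(c,M,n,45,.1965)
g=cv2.cvtColor(c["color"],cv2.COLOR_RGB2GRAY)
a=np.radians(39);e=proj(c,np.array([x[0]+.0385*np.cos(a),x[1]+.0385*np.sin(a),.15]),M).round().astype(int)
u0,v0=e-8;p=g[v0:v0+17,u0:u0+17].astype(float);w=np.clip(70-p,0,None);v,u=np.mgrid[v0:v0+17,u0:u0+17]
uv=((u*w).sum()/w.sum(),(v*w).sum()/w.sum());q=plane(c,uv,.15,M)[:2]-x
print("mark",e,uv,np.linalg.norm(q),np.degrees(np.arctan2(q[1],q[0])))
E
```

```text
[0.51988649 0.13894838 0.32331885] [ 0.49  0.94 -0.74 -0.1   0.19  0.08] [0.59463449 0.157436   0.48619847]
[252.98267054 106.14750507]
cap [0.59472989 0.15759609] diam 0.05430156061477587 rms 0.0002990514361864499
pointer 115 -25.0558893216627 0.01419375446011109
cap2 [0.59530875 0.15923265] rms 0.000602193839883876 85
mark [237  72] (np.float64(238.0), np.float64(71.0)) 0.03887429833801718 37.19358869306283
```

View pics/w2.png

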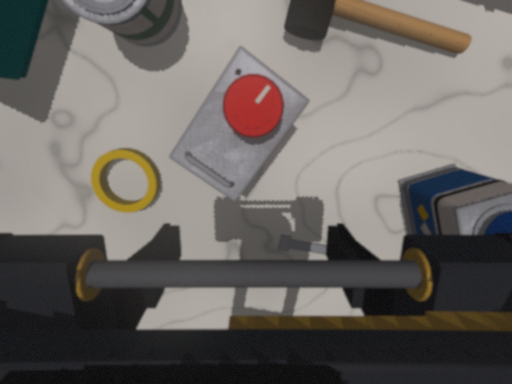

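The view from straight above shows the cap at (253,106), with the free mark at (238,71), 38.9 mm from the fitted centre against the 38.5 given. The cap centre is (0.5947, 0.1576). I'll move over it, descend to fingertip height 0.1735 and close.

Call:
{"method": "advance", "body": {
  "plan": [
    {"d":[0.04, 0, 0], "aperture":1},
    {"d":[0.078, 0.001, 0], "aperture":1},
    {"d":[0.078, 0.001, 0.04], "aperture":1},
    {"d":[0.078, 0.001, 0.08], "aperture":1},
    {"d":[0.078, 0.001, 0.1], "aperture":1},
    {"d":[0.078, 0.001, 0.12], "aperture":1},
    {"d":[0.078, 0.001, 0.135], "aperture":1},
    {"d":[0.078, 0.001, 0.149], "aperture":1},
    {"d":[0.078, 0.001, 0.149], "aperture":1},
    {"d":[0.078, 0.001, 0.149], "aperture":1},
    {"d":[0.078, 0.001, 0.149], "aperture":1}
  ]
}}

```text
time_s: 4.1
position: [0.5957, 0.1573, 0.1745]
tcp_rot: [[0.972, 0.237, 0.002], [0.237, -0.972, 0.0], [0.002, 0.0, -1.0]]
force: [-0.1, -0.4, 0.5]
opening: 1.003
grasp_force: 0.0
```

Call:
{"method": "advance", "body": {
  "plan": [
    {"aperture":0},
    {"aperture":0},
    {"aperture":0},
    {"aperture":0},
    {"aperture":0},
    {"aperture":0},
    {"aperture":0},
    {"aperture":0}
  ]
}}

```text
time_s: 4.9
position: [0.5947, 0.1573, 0.1737]
tcp_rot: [[0.972, 0.237, 0.0], [0.237, -0.972, 0.0], [0.0, -0.0, -1.0]]
force: [0.2, 0.2, 3.2]
opening: 0.659
grasp_force: 30.0
```

Call:
{"method": "advance", "body": {
  "plan": [
    {"aperture":0},
    {"aperture":0},
    {"aperture":0}
  ]
}}

```text
time_s: 5.2
position: [0.5947, 0.1573, 0.1737]
tcp_rot: [[0.972, 0.236, 0.0], [0.236, -0.972, 0.0], [0.0, -0.0, -1.0]]
force: [-1.4, 1.0, 2.7]
opening: 0.655
grasp_force: 30.0
```

Gripped: the opening is about 57 mm and the grip 30 N. Now I'll press down gradually.

Call:
{"method": "advance", "body": {
  "plan": [
    {"d":[0, 0, 0.002], "aperture":0},
    {"d":[0, 0, 0.004], "aperture":0},
    {"d":[0, 0, 0.0055], "aperture":0},
    {"d":[0, 0, 0.0055], "aperture":0},
    {"d":[0, 0, 0.0055], "aperture":0},
    {"d":[0, 0, 0.0055], "aperture":0}
  ]
}}

```text
time_s: 5.8
position: [0.5948, 0.1573, 0.1699]
tcp_rot: [[0.972, 0.237, 0.001], [0.237, -0.972, 0.0], [0.001, 0.0, -1.0]]
force: [-4.9, 1.1, 11.4]
opening: 0.658
grasp_force: 30.0
```

Call:
{"method": "advance", "body": {
  "plan": [
    {"d":[0, 0, 0.0015], "aperture":0},
    {"d":[0, 0, 0.003], "aperture":0},
    {"d":[0, 0, 0.0035], "aperture":0},
    {"d":[0, 0, 0.0035], "aperture":0},
    {"d":[0, 0, 0.0035], "aperture":0},
    {"d":[0, 0, 0.0035], "aperture":0}
  ]
}}

```text
time_s: 6.4
position: [0.5948, 0.1573, 0.1671]
tcp_rot: [[0.972, 0.237, 0.001], [0.237, -0.972, 0.0], [0.001, 0.0, -1.0]]
force: [-4.2, 0.2, 14.7]
opening: 0.657
grasp_force: 30.0
```

Pressed to the bottom: 6.6 mm down at 14.7 N. Next is the turn, anticlockwise from above, which is -z in the tool frame.

Call:
{"method": "advance", "body": {
  "plan": [
    {"turn_vec":[0, 0, -4], "aperture":0},
    {"turn_vec":[0, 0, -8], "aperture":0},
    {"turn_vec":[0, 0, -12], "aperture":0},
    {"turn_vec":[0, 0, -16], "aperture":0},
    {"turn_vec":[0, 0, -20], "aperture":0},
    {"turn_vec":[0, 0, -20], "aperture":0},
    {"turn_vec":[0, 0, -20], "aperture":0}
  ]
}}

```text
time_s: 7.1
position: [0.5958, 0.1573, 0.1672]
tcp_rot: [[0.832, 0.555, 0.003], [0.555, -0.832, 0.0], [0.003, 0.002, -1.0]]
force: [-3.1, 1.1, 13.3]
opening: 0.656
grasp_force: 30.0
```

```bash
python3 - <<'E'
from w import *
s,c,M=wrist("w3");print(s["moment"].round(2),s["force"].round(1))
n=proj(c,np.r_[s["position"][:2],.19],M).round().astype(int);print(n)
h=cv2.cvtColor(c["color"],cv2.COLOR_RGB2HSV)
u,v=n;print(h[v-30:v+30,u-30:u+30].reshape(-1,3).mean(0))
cv2.imwrite("pics/w3c.png",cv2.resize(c["color"][max(0,v-110):v+60,max(0,u-110):u+110,::-1],None,fx=3,fy=3))
E
```

```text
[0.14 0.52 0.14] [-3.1  1.1 13.3]
[253 259]
[ 71.91222222 103.55083333 111.58583333]
```

View pics/w3c.png

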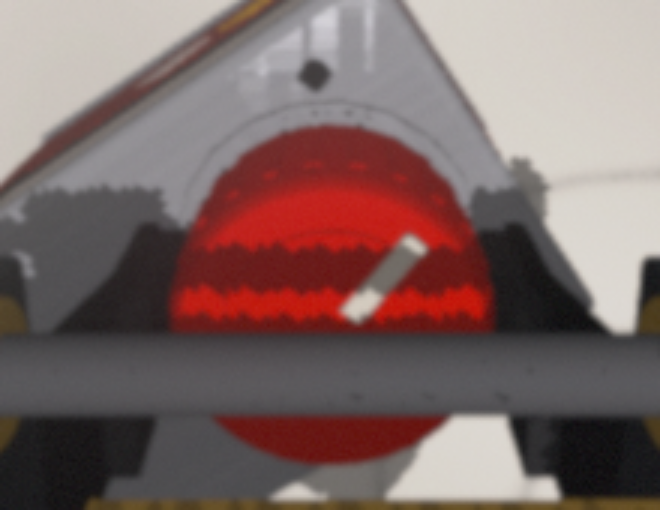

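The pointer sits about 39° right of the tool's x, as it did at the grip, and the mark has swung by the full 20°. So the cap turns with the gripper and the tin stays put. Carrying on to 60° in total.

Call:
{"method": "advance", "body": {
  "plan": [
    {"turn_vec":[0, 0, -4], "aperture":0},
    {"turn_vec":[0, 0, -8], "aperture":0},
    {"turn_vec":[0, 0, -12], "aperture":0},
    {"turn_vec":[0, 0, -16], "aperture":0},
    {"turn_vec":[0, 0, -20], "aperture":0},
    {"turn_vec":[0, 0, -24], "aperture":0},
    {"turn_vec":[0, 0, -28], "aperture":0},
    {"turn_vec":[0, 0, -32], "aperture":0},
    {"turn_vec":[0, 0, -36], "aperture":0},
    {"turn_vec":[0, 0, -40], "aperture":0},
    {"turn_vec":[0, 0, -40], "aperture":0},
    {"turn_vec":[0, 0, -40], "aperture":0},
    {"turn_vec":[0, 0, -40], "aperture":0}
  ]
}}

```text
time_s: 8.45
position: [0.5956, 0.1574, 0.1672]
tcp_rot: [[0.28, 0.96, 0.003], [0.96, -0.28, 0.0], [0.001, 0.003, -1.0]]
force: [-3.2, 0.0, 12.3]
opening: 0.654
grasp_force: 30.0
```

```bash
python3 - <<'E'
from w import *
s,c,M=wrist("w4");print(s["moment"].round(2),s["force"].round(1))
u,v=253,259
cv2.imwrite("pics/w4c.png",cv2.resize(c["color"][max(0,v-110):v+60,max(0,u-110):u+110,::-1],None,fx=3,fy=3))
E
```

```text
[0.14 0.55 0.07] [-3.2  0.  12.3]
```

View pics/w4c.png

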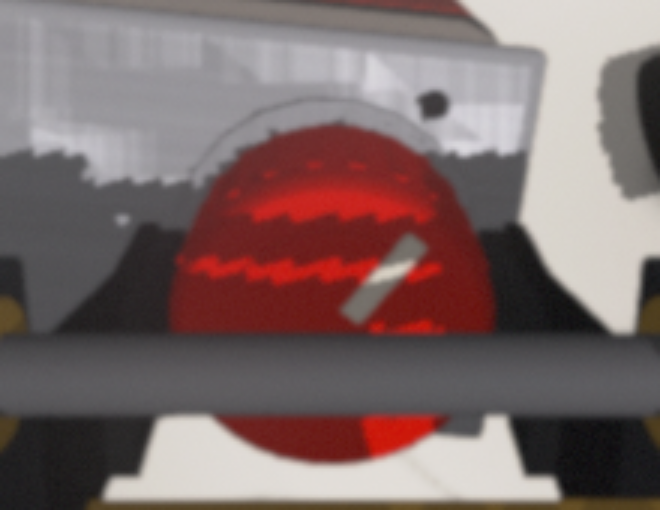

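The pointer now looks at the free mark at about (435,103) in the crop, so the cap has turned about 60° and is free. I'll lift it straight up.

Call:
{"method": "advance", "body": {
  "plan": [
    {"d":[0, 0, -0.003], "aperture":0},
    {"d":[0, 0, -0.006], "aperture":0},
    {"d":[0, 0, -0.009], "aperture":0},
    {"d":[0, 0, -0.012], "aperture":0},
    {"d":[0, 0, -0.016], "aperture":0},
    {"d":[0, 0, -0.02], "aperture":0},
    {"d":[0, 0, -0.024], "aperture":0},
    {"d":[0, 0, -0.024], "aperture":0},
    {"d":[0, 0, -0.024], "aperture":0}
  ]
}}

```text
time_s: 9.4
position: [0.5947, 0.1571, 0.1884]
tcp_rot: [[0.281, 0.96, -0.0], [0.96, -0.281, -0.0], [-0.0, -0.0, -1.0]]
force: [0.4, 0.4, -0.9]
opening: 0.656
grasp_force: 30.0
```

Call:
{"method": "advance", "body": {
  "plan": [
    {"d":[0, 0, -0.01], "aperture":0},
    {"d":[0, 0, -0.02], "aperture":0},
    {"d":[0, 0, -0.03], "aperture":0},
    {"d":[0, 0, -0.04], "aperture":0},
    {"d":[0, 0, -0.0485], "aperture":0},
    {"d":[0, 0, -0.0485], "aperture":0},
    {"d":[0, 0, -0.0485], "aperture":0},
    {"d":[0, 0, -0.0485], "aperture":0},
    {"d":[0, 0, -0.0485], "aperture":0},
    {"d":[0, 0, -0.0485], "aperture":0}
  ]
}}

```text
time_s: 10.4
position: [0.5945, 0.1571, 0.2365]
tcp_rot: [[0.281, 0.96, -0.001], [0.96, -0.281, -0.0], [-0.0, -0.001, -1.0]]
force: [0.6, -1.0, 1.0]
opening: 0.66
grasp_force: 30.0
```

```bash
python3 - <<'E'
from w import *
c=vision.capture("scene");s=bot.read_state();print(s["qvel"].round(2),s["position"],s["grasp_force"])
for z in(.176,.226,.26):print(proj(c,np.array([.5947,.1576,z])))
cv2.imwrite("pics/s5.png",cv2.resize(c["color"][150:310,250:400,::-1],None,fx=3.5,fy=3.5))
E
```

```text
[ 0.01 -0.09 -0.15 -0.08  0.15  0.04] [0.59453802 0.15714611 0.23659865] 30.000008327770047
[321.54187071 228.45844852]
[324.41721543 211.92800755]
[326.49173299 199.85970734]
```

View pics/s5.png

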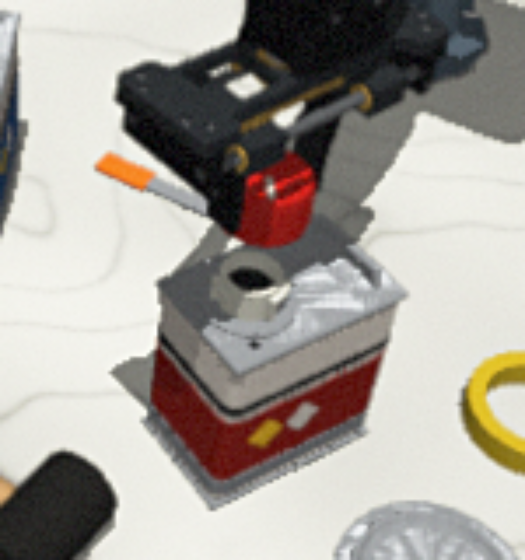

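The mouth is open at crop (250,278), which is full-image (321.5,229.5) against a predicted (321.5,228.5), so the tin hasn't moved. The cap hangs level above it, as predicted.

```bash
python3 -c "
from rig import bot, vision
print(bot.hand_in())"
```

```text
the job is handed in; nothing more can be done
None
```

I pressed the hardener's cap down, turned it about 60° anticlockwise and lifted it straight off; the gripper holds it level about 5 cm above the mouth, the tin stayed where it stood, and the job was handed in at about 10.5 s.

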